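Hold a sediment bar in the sectioning jig ready for the saw

TASK

Lay the resin-cast sediment bar on the bed of the sectioning jig with its plain end butted against the blue stop block, so that the amber casting tab points away from the stop, past the saw slot. Push it fully home against the fence and finish while still holding it there: firmly pressed down on the bed and back against the fence at the same time, ready for a colleague to saw. Do not shift the stop block, which is already set to length, and leave the saw, the beaker, the bottle and the bar that is already trimmed where they are.

Things in the scene. Friction and masses are not known exactly. Their poses are not given: they have to be found in the camera images.
- bar_center (a point): centre of the loose sediment bar (half-way up, centre of its 120 mm body without the tab). Brown-banded resin bar, body 120 long (own x) x 40 wide (own y) x 38 mm high (own z, up), 0.24 to 0.38 kg; it starts lying on the worktop, turned any way. Own +x points to the end with the casting tab; the plain end is 60 mm away on -x. Resin slides easily on the jig's aluminium (friction about 0.3 to 0.4)
- bar_tab (a point): centre of the amber casting tab on the bar's end face, 71 mm from the bar's centre along own +x and at the same height; the tab is 22 mm long, 18 wide, 16 high
- jig: sectioning jig, fixed to the worktop, turned up to 15 degrees either way. Origin: on the worktop under the middle of the bed; own +x points to the fence, y along the fence, z up. The saw slot (3 mm wide) crosses bed and fence at own y = +30 mm; behind the fence beside the slot, black saw guides stand 66 mm over the bed, and two hold-down knobs at its ends
- bed: the jig's flat aluminium bed; its frame is the jig's (origin on the worktop). Its top is 30 mm over the worktop and reaches from own x = -70 mm (front edge) to the fence face at x = +70 mm, and 160 mm to either side
- fence: the jig's upright aluminium fence; its frame is the jig's. Its working face lies at own x = +70 mm and looks to -x; it stands 42 mm over the bed and is 12 mm thick
- corner (a point): the inner corner where the stop block's face, the fence face and the bed top meet; axes as the jig's. The blue stop block lies on the -y side of it: 64 mm out from the fence (-x), 24 mm thick, 35 mm high, with a clamp bridge over the fence up to 51 mm over the bed. A bar fully home has its centre 20 mm from it along -x, 60 mm along +y and 19 mm up
- stop (a joint): position of the stop block along the fence (m, positive towards the saw slot, 0 = face 100 mm from the slot), different each time; clamped by its screw, it slips only above about 40 N
- trimmed: a bar that is already trimmed: same section, 85 mm long, no tab; lies loose on the worktop; origin at the middle of its underside. Leave alone
- saw: brass-backed hand saw with wooden handle, 350 mm long, lying flat on the worktop to the right of the jig; origin where blade meets handle; own +x along the blade. Leave alone
- beaker: glass beaker, 70 mm across, 95 mm high, origin under its foot. Leave alone
- flask: white wide-mouthed sample bottle, 90 mm across, 170 mm high, origin under its foot. Leave alone
There are look-alikes about, which are no part of the job. Of the things that look like the part that bears bar_center, the smallest one is meant.

How it is judged:
By the outcome, as a careful person would: the job done as asked, in the order asked, and still so for the second after the job is handed in, while the arm keeps its last pose, push and grip.
It also fails if it takes over 45 s, if anything falls off the work surface, if the arm or the gripper's body presses on something with over 40 N, if the wrist force passes 120 N, or if a joint passes its speed limit or range.

ROBOT

A 6-joint arm with a two-finger parallel gripper is mounted at the origin on the work surface. World frame = base frame: x ahead of the robot, y to its left, z up, the work surface at z = 0. Lengths are in m, angles in degrees, forces in N, time in s.
With the tool pointing down it reaches from about 0.325 to 0.85 m from the base axis. Payload 15.5 kg.
Tool frame: the origin (TCP) lies at the very end of the fingers, on their centre line; the grasp point (between the pads) lies arm.grip_depth behind it (arm.grip_depth is the distance from the TCP to the grasp point, in m); z points along the fingers, y is the direction in which the jaws open and shut (so a half turn about z gives the same grasp; the last joint's range is limited). The gripper opens to 91 mm and grips with 3 to 60 N. Pads are 32 mm wide; open, the fingers measure 118 mm over their backs; the gripper's body (76 mm by 178 mm) begins 60 mm behind the grasp point.
Start: joints at [69.127, 28.281, 77.091, -0, 74.628, -5.472], TCP at [0.166, 0.603, 0.178] pointing down, gripper open.
Joint ranges: [-166.48, 166.48], [-47.26, 123.95], [12.59, 153.08], [-70.14, 250.14], [6.76, 159.57], [-176.63, 176.63]. Speed limits (degrees/s): [108.29, 108.29, 147.25, 172.46, 172.46, 172.46].

INTERFACE

Orientations are given as a 3x3 rotation matrix whose columns are the frame's x, y, z axes.
In Python, from rig import arm gives the robot as it stands. Calls block until the motion is done:
- arm.move_to(position, orientation): joint-space move of the TCP to a pose.
- arm.move_l(position, orientation=None, feed=0.15): straight line of the TCP; orientation=None keeps the orientation; feed is the mean speed in m/s.
- arm.move_joints(angles): joint-space move.
- arm.grip(opening): finger opening in m; the grip force is fixed at half the most; returns when the fingers have stopped.
- arm.sleep(seconds).
- arm.solve_ik(position, orientation): joint angles nearest the present ones, or None.
- arm.snapshot(name): name is "side" or "top"; returns the picture (400x640x3 uint8, red, green, blue); there is no depth.
- arm.get_calibration(name): a dict with "intrinsics" (3x3 intrinsics, pixels), "k1" (the pictures are not rectified: a ray, as slopes to the right and down, at radius r is drawn at 1 + k1 r^2 times it, then the intrinsics apply), "cam_to_world" (4x4, takes a point from camera to world coordinates). Camera axes: x right, y down, z forward; pixel columns grow to the right and rows downward; lengths in m; the calibration is good to about 2 mm. A picture is of the moment at which its call begins. get_calibration takes no time and is no camera call.
A pose or a line that the arm cannot do raises arm.Unreachable and nothing moves.
- arm.sign_off(): hands the job in, once; it reports no verdict.
Readings, each from a call of its own:
- arm.current_t(): time.
- arm.current_joint_positions(): joint angles.
- arm.current_dq(): joint speeds.
- arm.current_tau(): joint torques, N m.
- arm.current_ee_pos(): TCP position.
- arm.current_tool_rot(): TCP orientation.
- arm.current_force(): force on the tool from outside, world axes, zero at the start.
- arm.current_torque(): the same for the moment, N m.
- arm.current_width(): finger opening in m.
Only numpy, scipy, OpenCV 4.12 (cv2) and the standard library are available. Lean on these libraries where they do the work, as an engineer would, in place of code of your own. Each camera call takes 0.05 s, during which the arm holds its last target.

## Working session

There is one attempt and no reset: what is moved stays moved. The work goes in short steps, each a Python script; the robot and the scene stay as the last script left them, time stands still between calls to the robot, and variables do not carry over. Pictures are saved under pics/ and viewed, and the job is handed in when it is done.

```bash
mkdir -p pics; ls
python3 - <<'E'
from rig import arm
import cv2,numpy as np
np.set_printoptions(precision=4,suppress=True)
for n in("side","top"):
    im=arm.snapshot(n); cv2.imwrite(f"pics/{n}0.png",im[:,:,::-1])
    print(n,arm.get_calibration(n))
print(arm.grip_depth,arm.current_t())
E
```

```text
pics
side {'intrinsics': array([[376.7108,   0.    , 308.9636],
       [  0.    , 376.7108, 201.6091],
       [  0.    ,   0.    ,   1.    ]]), 'k1': -0.00012192946704124895, 'cam_to_world': array([[ 0.8347, -0.2892,  0.4687, -0.078 ],
       [-0.5505, -0.4139,  0.725 , -0.8581],
       [-0.0156, -0.8632, -0.5047,  0.6668],
       [ 0.    ,  0.    ,  0.    ,  1.    ]])}
top {'intrinsics': array([[414.0893,   0.    , 319.0944],
       [  0.    , 414.0893, 205.9609],
       [  0.    ,   0.    ,   1.    ]]), 'k1': -0.09847643121169256, 'cam_to_world': array([[-0.0209, -0.9982,  0.0565,  0.4059],
       [-0.9998,  0.0211,  0.0033,  0.048 ],
       [-0.0045, -0.0564, -0.9984,  1.4216],
       [ 0.    ,  0.    ,  0.    ,  1.    ]])}
0.0188 0.1
```

View pics/top0.png

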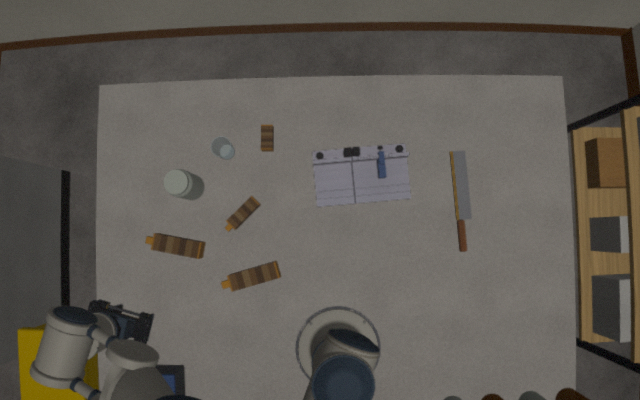

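View pics/side0.png

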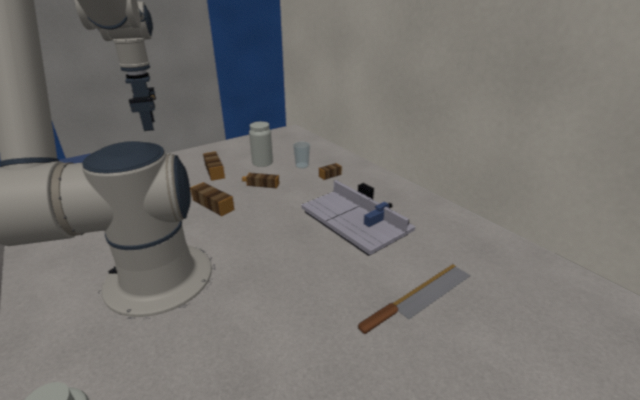

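Candidates with a tab are at top-view pixels (243,213), (176,245) and (252,276). The piece at (267,138) has no tab, so it is the trimmed bar. The smallest tabbed one is (243,213), about 35 px, which is roughly 120 mm. I'll confirm it in enlarged crops.

```bash
cat > h.py <<'E'
import numpy as np,cv2
from rig import arm
np.set_printoptions(precision=4,suppress=True)
def ray(n,px):
    c=arm.get_calibration(n);K=c["intrinsics"];T=c["cam_to_world"]
    px=np.atleast_2d(np.asarray(px,float))
    u=cv2.undistortPoints(px[:,None],K,np.array([c["k1"],0,0,0.]))[:,0]
    d=np.c_[u,np.ones(len(u))]@T[:3,:3].T
    return T[:3,3],d
def onz(n,px,z):
    o,d=ray(n,px); return o+d*((z-o[2])/d[:,2])[:,None]
def proj(n,P):
    c=arm.get_calibration(n);T=np.linalg.inv(c["cam_to_world"])
    return cv2.projectPoints(np.atleast_2d(np.asarray(P,float)),cv2.Rodrigues(T[:3,:3])[0],T[:3,3],c["intrinsics"],np.array([c["k1"],0,0,0.]))[0][:,0]
def crop(im,x0,y0,x1,y1,s,f):
    cv2.imwrite(f,cv2.resize(im[y0:y1,x0:x1],None,fx=s,fy=s,interpolation=cv2.INTER_CUBIC))
E
python3 - <<'E'
from h import *
t=cv2.imread("pics/top0.png");s=cv2.imread("pics/side0.png")
crop(t,140,190,290,300,5,"pics/c1.png")
crop(t,300,135,420,215,6,"pics/c2.png")
crop(s,290,170,420,255,6,"pics/c3.png")
crop(s,180,140,350,220,4,"pics/c4.png")
E
```

```text
(no output)
```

View pics/c1.png

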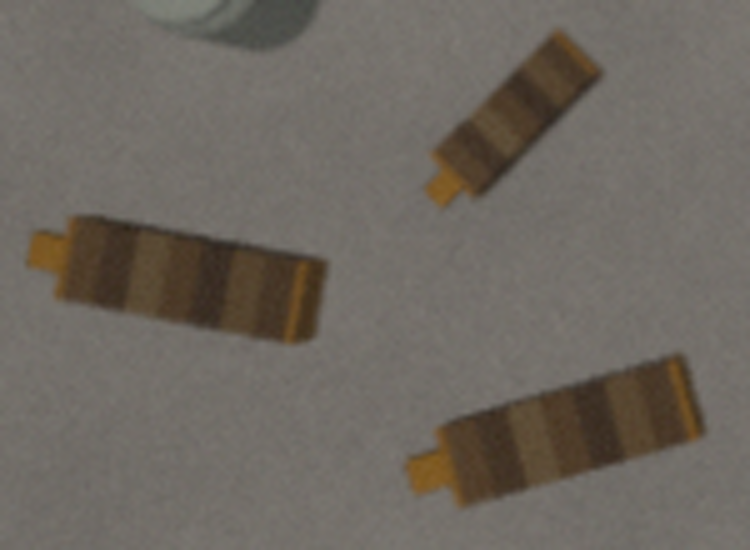

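View pics/c2.png

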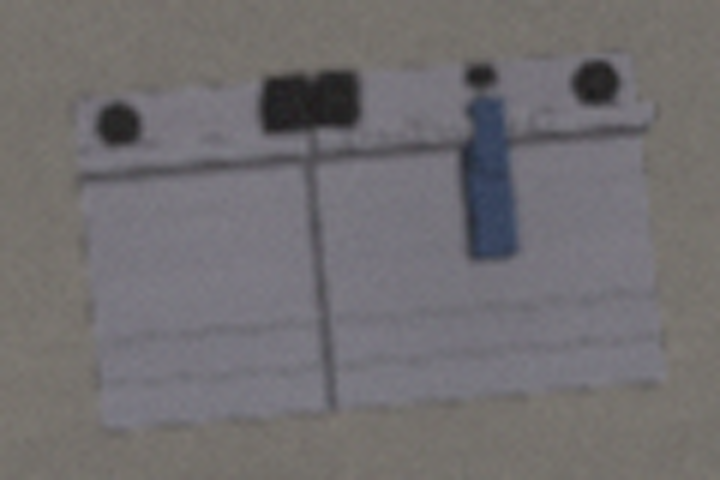

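View pics/c3.png

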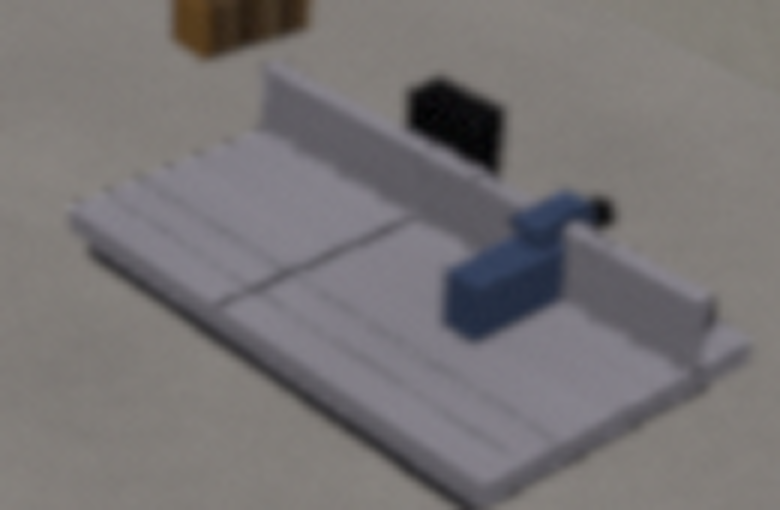

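View pics/c4.png

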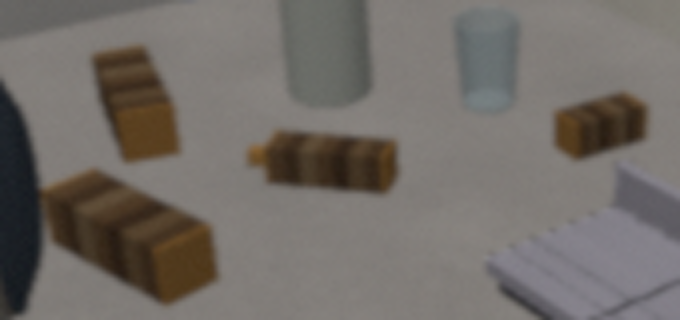

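The crops confirm it. The bar at (243,213) is the smallest with a tab, which points lower-left to about (228,227). The plain amber end is at upper right, about (256,199). The jig is turned about +5°, and the stop face is near column 378. Next I'll measure these properly.

Run:
```python
from h import *
t=cv2.imread("pics/top0.png");s=cv2.imread("pics/side0.png")
# bar: saturation mask
hsv=cv2.cvtColor(t,cv2.COLOR_BGR2HSV)
m=((hsv[...,1]>75)&(hsv[...,2]>20)).astype(np.uint8)
roi=np.zeros_like(m);roi[190:235,215:265]=m[190:235,215:265]
c=max(cv2.findContours(roi,cv2.RETR_EXTERNAL,cv2.CHAIN_APPROX_NONE)[0],key=cv2.contourArea)
print("bar area",cv2.contourArea(c))
body=cv2.morphologyEx(roi,cv2.MORPH_OPEN,cv2.getStructuringElement(cv2.MORPH_ELLIPSE,(9,9)))
c=max(cv2.findContours(body,cv2.RETR_EXTERNAL,cv2.CHAIN_APPROX_NONE)[0],key=cv2.contourArea)
r=cv2.minAreaRect(c);b=cv2.boxPoints(r);print("rect",r,b)
P=onz("top",b,0.038);print(P, np.linalg.norm(np.diff(P[[0,1,2,3,0]],axis=0),axis=1))
def cp(l,s,ox,oy): return (np.array(l,float)+.5)/s-.5+[ox,oy]
# manual bar top corners : tab-left, tab-right, plain-right, plain-left
q=cp([(435,153),(478,195),(596,78),(553,35)],5,140,190)
P=onz("top",q,0.038);print("manual",P,np.linalg.norm(np.diff(P[[0,1,2,3,0]],axis=0),axis=1))
tab=onz("top",cp([(440,188)],5,140,190),0.027);print("tab",tab)
# jig
J=lambda l,z:onz("top",cp(l,6,300,135),z)
print("foot",J([(82,177),(645,128)],.03));print("front",J([(105,428),(660,382)],.03))
print("left/right bed",J([(82,177),(105,428),(640,140),(660,382)],.03))
print("slot",J([(312,165),(333,405)],.03))
print("stop top left edge",J([(473,180),(475,258)],.065),"bottom",J([(463,180),(466,255)],.03))
S=lambda l,z:onz("side",cp(l,6,290,170),z)
print("side: slot",S([(413,217),(222,303)],.03),"stopfoot front corner",S([(446,320),(472,338)],.03),"stop top front",S([(446,272),(474,290)],.065))
print("side foot",S([(268,130),(700,365)],.03),"front",S([(70,222),(483,492)],.03), "fence top",S([(268,65),(712,297)],.072))
qs=cp([(272,133),(396,140)],4,180,140);
crop(s,240,160,290,200,12,"pics/c5.png")
```

```text
bar area 425.0
rect ((242.25001525878906, 212.75001525878906), (11.31370735168457, 37.47665786743164), 45.0) [[225.  222. ]
 [251.5 195.5]
 [259.5 203.5]
 [233.  230. ]]
[[0.4369 0.3698 0.038 ]
 [0.5242 0.2791 0.038 ]
 [0.4967 0.2524 0.038 ]
 [0.4096 0.343  0.038 ]] [0.1259 0.0384 0.1257 0.0383]
manual [[0.4429 0.3643 0.038 ]
 [0.4141 0.3355 0.038 ]
 [0.491  0.2548 0.038 ]
 [0.5206 0.2835 0.038 ]] [0.0407 0.1114 0.0412 0.1121]
tab [[0.4194 0.3636 0.027 ]]
foot [[ 0.6272  0.0694  0.03  ]
 [ 0.649  -0.2506  0.03  ]]
front [[ 0.4849  0.0593  0.03  ]
 [ 0.5043 -0.254   0.03  ]]
left/right bed [[ 0.6272  0.0694  0.03  ]
 [ 0.4849  0.0593  0.03  ]
 [ 0.6422 -0.2475  0.03  ]
 [ 0.5043 -0.254   0.03  ]]
slot [[ 0.6313 -0.0607  0.03  ]
 [ 0.4952 -0.0689  0.03  ]]
stop top left edge [[ 0.6156 -0.1466  0.065 ]
 [ 0.5723 -0.1463  0.065 ]] bottom [[ 0.6211 -0.1459  0.03  ]
 [ 0.5784 -0.1463  0.03  ]]
side: slot [[ 0.6314 -0.0586  0.03  ]
 [ 0.4958 -0.0688  0.03  ]] stopfoot front corner [[ 0.5798 -0.1463  0.03  ]
 [ 0.5798 -0.1661  0.03  ]] stop top front [[ 0.5717 -0.1526  0.065 ]
 [ 0.5722 -0.173   0.065 ]]
side foot [[ 0.6258  0.0659  0.03  ]
 [ 0.6557 -0.2474  0.03  ]] front [[ 0.4749  0.0442  0.03  ]
 [ 0.5015 -0.2633  0.03  ]] fence top [[ 0.6258  0.0673  0.072 ]
 [ 0.6538 -0.2505  0.072 ]]
```

View pics/c5.png

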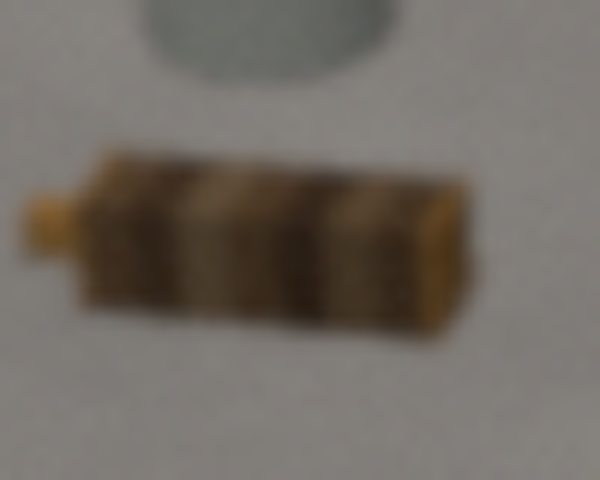

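Run:
```python
from h import *
from scipy.ndimage import map_coordinates
t=np.mean([arm.snapshot("top").astype(float) for _ in range(4)],0);s=np.mean([arm.snapshot("side").astype(float) for _ in range(4)],0)
np.savez("im.npz",t=t,s=s)
def dark(img,a,b,n,half,lo=.06,hi=.94,grad=False):
    g=img.mean(2);a=np.array(a,float);b=np.array(b,float);d=(b-a)/np.linalg.norm(b-a);nn=np.array([-d[1],d[0]])
    o=np.linspace(-half,half,81);pts=[]
    for f in np.linspace(lo,hi,n):
        p=a+f*(b-a);q=p+o[:,None]*nn
        v=map_coordinates(g,[q[:,1],q[:,0]],order=1)
        if grad: w=np.gradient(v)**2
        else: w=np.clip(np.median(v)-v-3,0,None)
        if w.sum()>0: pts.append(p+nn*(w*o).sum()/w.sum())
    pts=np.array(pts,np.float32)
    vx,vy,x,y=cv2.fitLine(pts,cv2.DIST_HUBER,0,.01,.01).ravel()
    L=np.array([[x,y]])+np.array([[-30],[30]])*[vx,vy]
    res=np.abs((pts-[x,y])@[-vy,vx]);return L,np.median(res)
cp=lambda l,sc,ox,oy:(np.array(l,float)+.5)/sc-.5+[ox,oy]
T=lambda *l:cp(l,6,300,135);S=lambda *l:cp(l,6,290,170)
def show(name,cam,img,ab,z,grad=False,along_y=True,lo=.06,hi=.94,half=2.):
    L,r=dark(img,*ab,40,half,lo,hi,grad);P=onz(cam,L,z);d=P[1]-P[0]
    ang=np.degrees(np.arctan2(d[1],d[0])); ang=(ang-90+90)%180-90 if along_y else (ang+90)%180-90
    c=np.degrees
    print(name,"ang",round(ang,2),"pts",P[0,:2],P[1,:2],"res",round(float(r),2))
show("top foot","top",t,T((82,177),(645,128)),.03)
show("top front","top",t,T((105,428),(660,382)),.03,True)
show("top slot","top",t,T((312,165),(333,405)),.03,along_y=False)
show("side slot","side",s,S((413,217),(222,303)),.03,along_y=False)
show("side foot","side",s,S((268,130),(440,224)),.03,True)
show("side fencetop","side",s,S((268,65),(500,186)),.072,True)
u=t[:,:,2]-t[:,:,0]
print(u[160:180,374:388][::3].round(0))
print(t[160:180:3,374:388].mean(2).round(0))
```

```text
top foot ang 3.9 pts [0.6316 0.0001] [ 0.6455 -0.2038] res 0.1
top front ang 3.79 pts [ 0.49   -0.0169] [ 0.5034 -0.2195] res 0.25
top slot ang 3.97 pts [ 0.662  -0.0569] [ 0.4587 -0.071 ] res 0.04
side slot ang 3.99 pts [ 0.453  -0.0715] [ 0.6862 -0.0552] res 0.07
side foot ang 4.02 pts [0.619  0.1418] [ 0.6374 -0.1198] res 0.13
side fencetop ang 10.34 pts [0.6114 0.0985] [ 0.6539 -0.1344] res 0.38
[[ 4.  4.  6. 13. 19. 29. 35. 34. 34. 33. 26. 12.  4.  4.]
 [ 5.  5.  6. 10. 23. 27. 30. 31. 31. 30. 27. 12.  5.  5.]
 [ 6.  6.  8. 10. 26. 34. 34. 35. 35. 34. 34. 19.  8.  5.]
 [ 5.  6.  6.  8. 19. 31. 34. 36. 36. 35. 34. 25. 10.  6.]
 [ 6.  7.  6.  6. 10. 26. 35. 35. 35. 36. 34. 30. 13.  6.]
 [ 6.  7.  6.  8. 10. 27. 35. 36. 36. 34. 34. 32. 16.  7.]
 [ 6.  6.  5.  6.  7. 10.  9. 10. 10.  9. 10.  6.  6.  6.]]
[[100. 102.  78.  54.  52.  65.  72.  75.  73.  73.  87. 107. 117. 117.]
 [118. 117.  91.  56.  58.  61.  64.  67.  67.  67.  77. 107. 117. 119.]
 [118. 116.  97.  64.  64.  72.  72.  73.  71.  72.  74.  92. 112. 116.]
 [119. 117. 110.  81.  56.  67.  72.  71.  71.  72.  73.  88. 108. 117.]
 [117. 117. 115.  86.  54.  62.  71.  71.  74.  72.  73.  81. 105. 116.]
 [117. 117. 116.  94.  64.  64.  72.  72.  71.  72.  73.  77.  99. 114.]
 [117. 119. 116. 112.  94.  87.  92.  93.  95.  96. 100. 110. 117. 121.]]
```

```bash
cat >> h.py <<'E'
PSI=np.radians(3.95);ex=np.array([np.cos(PSI),np.sin(PSI),0]);ey=np.array([-np.sin(PSI),np.cos(PSI),0]);ez=np.array([0,0,1.])
FD,SE=.628,-.186   # fence face along ex, stop face along ey (world offsets)
def W(d,e,z): return d*ex+e*ey+z*ez
def down(deg):
    x=np.array([np.cos(np.radians(deg)),np.sin(np.radians(deg)),0]);z=np.array([0,0,-1.]);return np.c_[x,np.cross(z,x),z]
def tilt(a,sgn=1):
    z=np.cos(np.radians(a))*ex-np.sin(np.radians(a))*ez;y=sgn*ey;return np.c_[np.cross(y,z),y,z]
E
python3 - <<'E'
from h import *
ik=lambda p,R:arm.solve_ik(p,R)
for k in(0,180):
    print(k,ik([.467,.31,.006],down(134+k)),ik(W(.584,-.114,.036),down(93.95+k)))
for a in(45,55):
  for sg in(1,-1):
    print(a,sg,ik(W(.588,-.126,.068),tilt(a,sg)),ik(W(.56,-.126,.12),tilt(a,sg)))
print(arm.current_tool_rot(),arm.current_force())
E
```

```text
0 [ 27.4729  35.991   96.0324  -0.      47.9767 -16.5271] [-12.8442  35.4566  89.8     -0.      54.7434 -16.7942]
180 [ 27.4729  35.991   96.0324  -0.      47.9767 163.4729] [-12.8442  35.4566  89.8     -0.      54.7434 163.2058]
45 1 [-28.1292  35.1327 129.3989 135.9977  32.7235 105.1901] [-30.9008  25.7574 130.5157 121.4065  28.2573 119.0569]
45 -1 [-28.1292  35.1327 129.3989 135.9977  32.7235 -74.8099] [-30.9008  25.7574 130.5157 121.4065  28.2573 -60.9431]
55 1 [-23.9649  29.1313 120.7213  95.7168  15.6564 150.6041] [-26.0749  20.8582 121.3417  69.0873  17.8932 176.544 ]
55 -1 [-23.9649  29.1313 120.7213  95.7168  15.6564 -29.3959] [-26.0749  20.8582 121.3417  69.0873  17.8932  -3.456 ]
[[-0.9641  0.2656 -0.    ]
 [ 0.2656  0.9641 -0.0001]
 [-0.     -0.0001 -1.    ]] [ 0.0175 -0.0415 -0.1404]
```

Run:
```python
from h import *
R=down(134);p=np.array([.467,.310,.006])
arm.move_to(p+[0,0,.10],R)
arm.move_l(p,feed=.12)
arm.grip(0.0);print("w",arm.current_width(),arm.current_force(),arm.current_t())
arm.move_l(p+[0,0,.12],feed=.15)
print("w",arm.current_width(),arm.current_force(),arm.current_t())
arm.move_to(W(.584,SE+.06+.012,.14),down(93.95))
for n in("top","side"): cv2.imwrite(f"pics/{n}1.png",arm.snapshot(n)[:,:,::-1])
print(arm.current_t(),arm.current_ee_pos(),arm.current_force())
t=cv2.imread("pics/top1.png");s=cv2.imread("pics/side1.png")
a=cv2.resize(t[130:220,290:430],None,fx=5,fy=5);b=cv2.resize(s[110:260,280:430],None,fx=4,fy=4)
cv2.imwrite("pics/d1.png",a);cv2.imwrite("pics/d2.png",b)
```

```text
w 0.00029767530022607817 [-0.6541 -0.0919 -0.5278] 4.4167
w 0.0006360117264115476 [-0.7375  0.2586 -0.2345] 5.3667
6.9583 [ 0.5904 -0.0723  0.1399] [-0.6773 -0.3509  0.4628]
```

View pics/d2.png

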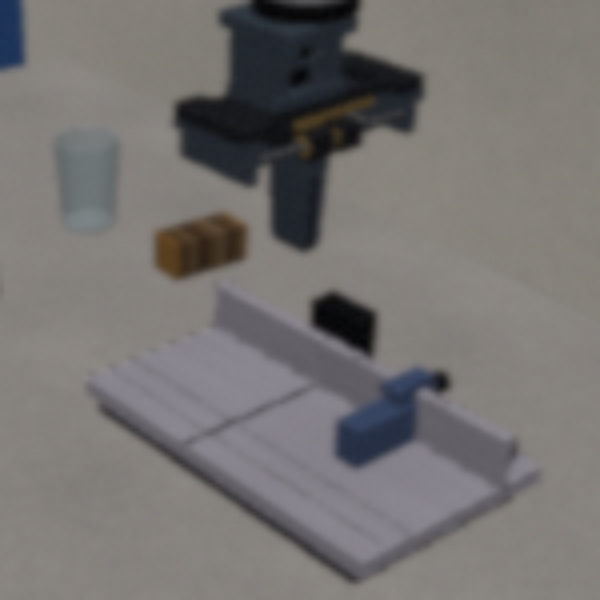

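View pics/d1.png

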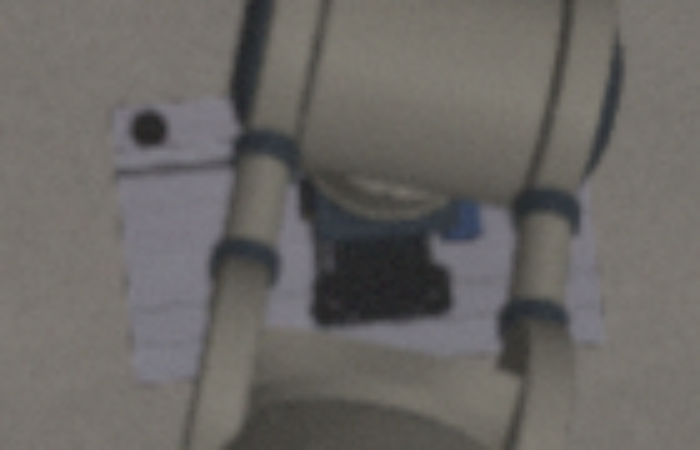

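The gripper is empty and fully closed. I'll find out where the bar is now.

Run:
```python
from h import *
t=cv2.imread("pics/top1.png");s=cv2.imread("pics/side1.png")
print(proj("top",[[.467,.31,.019]]),proj("side",[[.467,.31,.019]]))
cv2.imwrite("pics/d3.png",np.vstack([cv2.resize(t[180:300,140:300],None,fx=3.5,fy=2.4)[:288],cv2.resize(s[130:220,170:350],(560,280))]))
```

```text
[[243.5962 212.9181]] [[262.0378 180.005 ]]
```

View pics/d3.png

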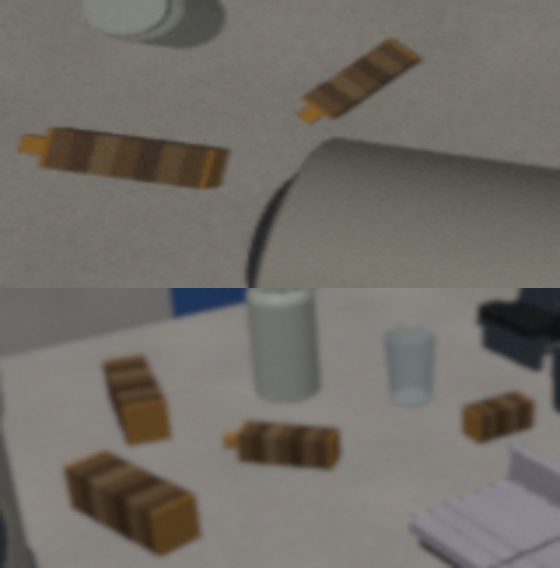

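View pics/top1.png

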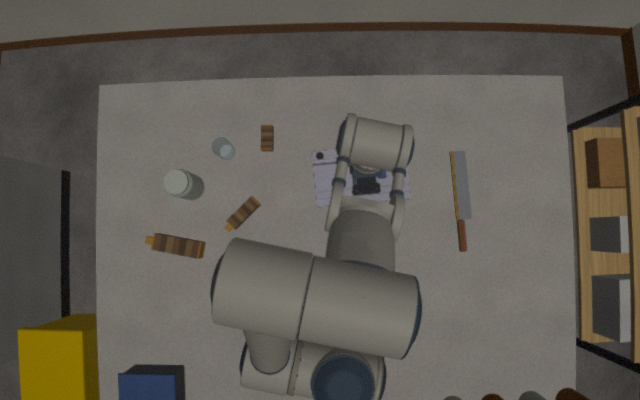

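Run:
```python
from h import *
R=down(134);p=np.array([.467,.310,.006])
arm.move_to(p+[0,0,.06],R)
print(arm.current_ee_pos(),arm.current_tool_rot(),arm.current_width(),arm.current_t())
for n in("top","side"):
    im=arm.snapshot(n)[:,:,::-1];cv2.imwrite(f"pics/{n}2.png",im)
    print(proj(n,[p+[0,0,.06]]))
    if n=="side":crop(im,200,90,340,220,5,"pics/e1.png")
    else: crop(im,180,160,300,260,6,"pics/e2.png")
```

```text
[0.4678 0.3094 0.0662] [[-0.6937  0.7203  0.0005]
 [ 0.7203  0.6937  0.0001]
 [-0.0003  0.0004 -1.    ]] 0.0005065263739906883 8.475
[[240.9415 212.3514]]
[[261.049  168.7668]]
```

View pics/e1.png

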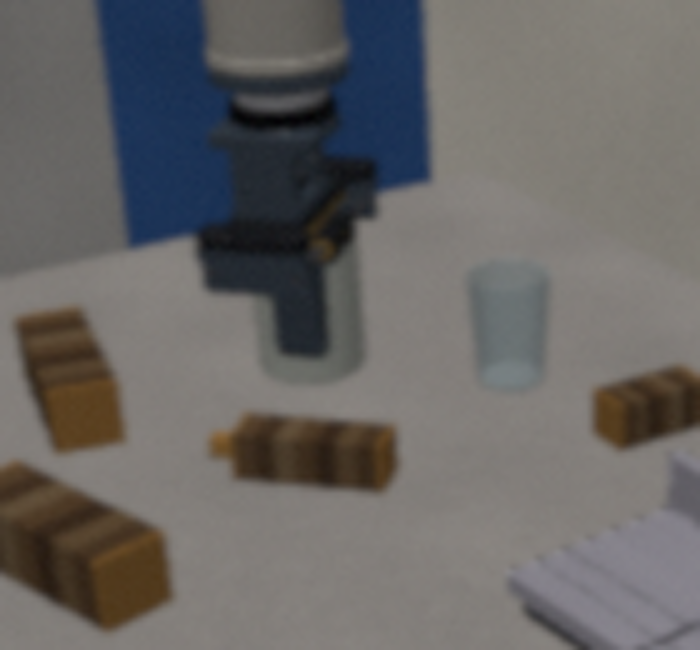

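View pics/e2.png

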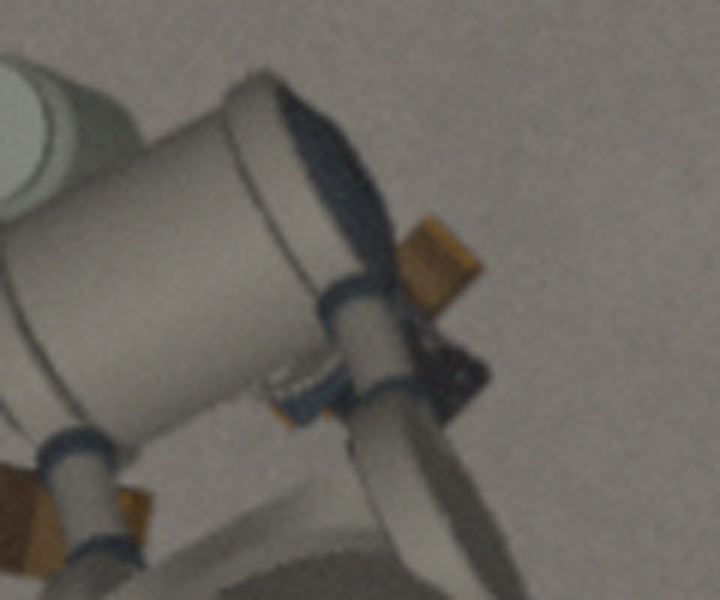

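Run:
```python
from h import *
print(proj("side",[[.166,.603,.178],[.166,.603,.218]]),proj("side",[W(.584,SE+.072,.14)]))
s=cv2.imread("pics/side0.png");crop(s,100,50,200,150,6,"pics/f1.png")
s=cv2.imread("pics/side1.png");crop(s,300,90,400,190,6,"pics/f2.png")
```

```text
[[151.6692 134.3862]
 [149.2334 124.1277]] [[353.0185 180.8162]]
```

View pics/f1.png

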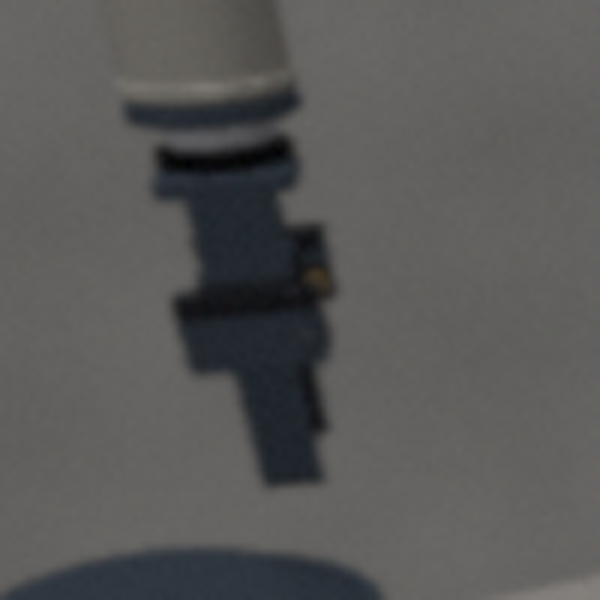

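View pics/f2.png

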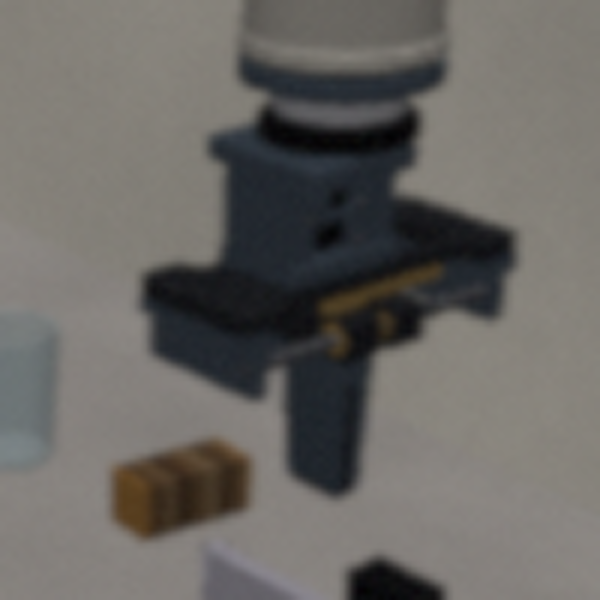

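Run:
```python
from h import *
for z in (.14,.16,.17,.18,.19,.2): print(z,proj("side",[W(.584,SE+.072,z)]))
for z in (.066,.086,.096,.106,.116): print(z,proj("side",[[.4678,.3094,z]]))
```

```text
0.14 [[353.0185 180.8162]]
0.16 [[353.3058 174.9165]]
0.17 [[353.4514 171.9272]]
0.18 [[353.5983 168.9112]]
0.19 [[353.7465 165.868 ]]
0.2 [[353.8961 162.7974]]
0.066 [[261.3145 168.7699]]
0.086 [[260.8855 163.8716]]
0.096 [[260.6686 161.3958]]
0.106 [[260.4502 158.902 ]]
0.116 [[260.2301 156.3899]]
```

The fingers closed above the bar. In the side view the real fingertips sit about 36 mm higher than the reported TCP. I'll open, straddle the bar and feel for the table to find the true offset before gripping.

Run:
```python
from h import *
print(proj("side",[[.152,.551,.178],[.152,.551,.214]]))
arm.grip(.091);print("w",arm.current_width())
p=np.array([.467,.310,.006])
arm.move_l(p,down(134),feed=.12)
f0=arm.current_force();print(arm.current_ee_pos(),f0,arm.current_t())
im=arm.snapshot("side")[:,:,::-1];crop(im,200,90,340,220,5,"pics/g1.png")
z=.006
while z>-.05:
    z-=.003 if z>-.02 else .002
    try: arm.move_l([p[0],p[1],z],feed=.05)
    except arm.Unreachable as e: print("unreach",z);break
    f=arm.current_force()-f0
    if abs(f[2])>2.5: break
print(z,arm.current_ee_pos(),f,arm.current_t())
```

```text
[[151.2472 139.2247]
 [148.9811 129.7695]]
w 0.09081968071691048
[0.4672 0.3101 0.0063] [ 0.5093 -0.2787  0.1254] 10.6167
-0.03700000000000001 [ 0.4671  0.3101 -0.0357] [-5.3674 -2.6473 29.9659] 14.9167
```

View pics/g1.png

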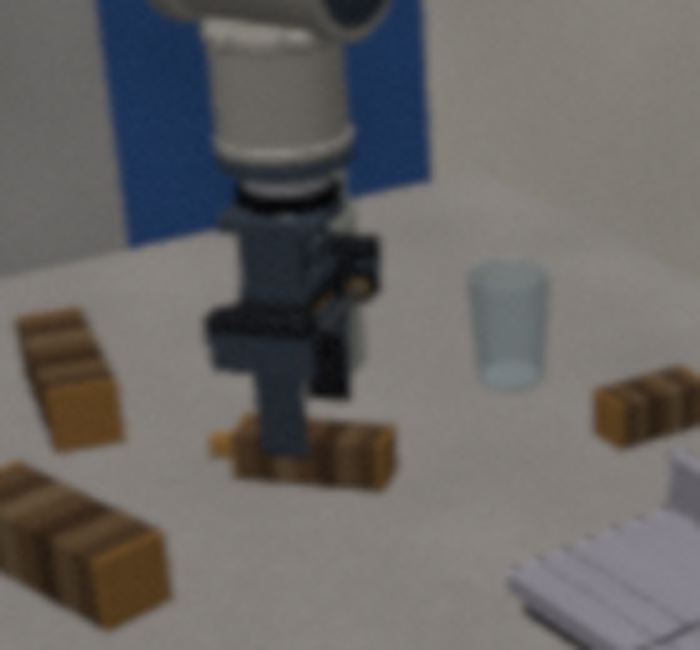

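Run:
```python
from h import *
R=down(134);p=np.array([.467,.310,.042])
P=[p+R@[x,-y,-h] for x,y,h in [(0,.052,0),(-.016,.058,0),(.016,.058,0),(-.038,.089,.079),(.038,.089,.079),(-.038,.089,.043),(.038,.089,.043),]]
P+=[p+R@[x,y,-h] for x,y,h in [(0,.052,0)]]
print((proj("side",P)-[200,90])*5)
print(R)
```

```text
[[284.7047 453.785 ]
 [302.8761 459.3994]
 [261.1117 455.5935]
 [309.3498 380.3392]
 [205.4211 371.7736]
 [313.413  427.3528]
 [210.86   418.3773]
 [329.4946 393.5955]]
[[-0.6947  0.7193  0.    ]
 [ 0.7193  0.6947  0.    ]
 [ 0.      0.     -1.    ]]
```

The body is the usual 79 mm above the real tips, so every z reading is simply about 36 mm too low. I'll use rep z = true z − 0.0357.

Run:
```python
from h import *
OFF=.0355
p=np.array([.467,.310,.007-OFF])
arm.move_l(p,feed=.06)
arm.grip(0.0);w=arm.current_width();print("w",w,arm.current_t())
assert w>.03
arm.move_l(p+[0,0,.13],feed=.3)
print("w",arm.current_width(),arm.current_force())
arm.move_to(W(.584,SE+.06+.012,.12-OFF),down(93.95))
print(arm.current_t(),arm.current_ee_pos(),arm.current_force())
im=arm.snapshot("side")[:,:,::-1];crop(im,280,110,430,260,4,"pics/i1.png")
```

```text
w 0.039988666701385074 16.0333
w 0.039958223642985145 [ 0.2704  0.1029 -3.6595]
18.1083 [ 0.5903 -0.0723  0.0843] [ 1.1095 -0.0171 -3.0365]
```

View pics/i1.png

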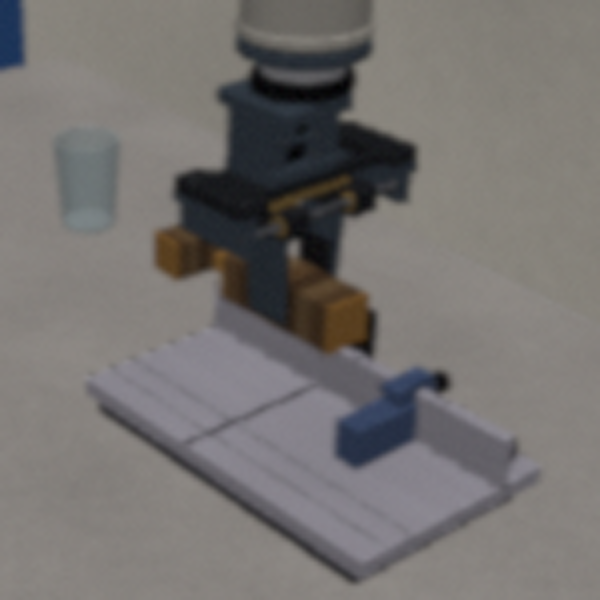

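Run:
```python
from h import *
for c,z in(((326,351),.113),((370,338),.113),((300,302),.151),((367,290),.151)):
    P=onz("side",[(np.array(c)+.5)/4-.5+[280,110]],z)[0];print(P,P@ex,P@ey)
```

```text
[ 0.5765 -0.1303  0.113 ] 0.5661314172291609 -0.16965402217842387
[ 0.6162 -0.134   0.113 ] 0.6054671740618087 -0.17612504038447993
[ 0.5629 -0.114   0.151 ] 0.5537217009461382 -0.15246791359340314
[ 0.6154 -0.1276  0.151 ] 0.6051588095587511 -0.16972674418522787
```

Run:
```python
from h import *
e=SE+.072; d=.584
arm.move_l(W(d,e,.0045),feed=.2); f0=arm.current_force();z=.0045
while z>-.004:
    z-=.0008; arm.move_l(W(d,e,z),feed=.03)
    f=arm.current_force()-f0
    if f[2]>3: break
print("z",z,f,arm.current_t())
e-=.009
arm.move_l(W(d,e,z),feed=.06); f1=arm.current_force()
print(f1,arm.current_t())
while e>SE+.048:
    e-=.0008; arm.move_l(W(d,e,z),feed=.04)
    f=arm.current_force()-f1
    if f@ey>7: break
print("e",e-SE,f@ey,f,arm.current_t(),arm.current_ee_pos(),arm.current_width())
im=arm.snapshot("side")[:,:,::-1];crop(im,280,130,430,260,4,"pics/j1.png")
```

```text
z -0.00030000000000000014 [-2.8848  0.9329 13.2106] 20.2083
[-0.7218 -3.1531  6.7564] 20.5083
e 0.05980000000000002 8.373224854014675 [0.41   8.4215 2.5512] 21.5083 [ 0.5919 -0.0853  0.0004] 0.03990833955699954
```

View pics/j1.png

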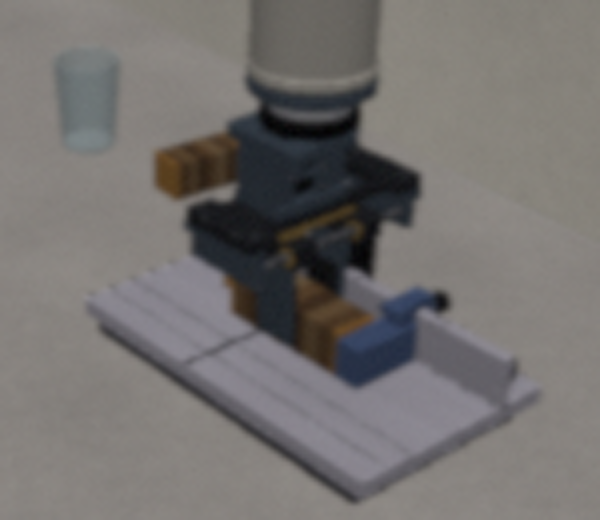

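Run:
```python
from h import *
e=SE+.06
for d,z in((.5,.2),(.52,.15),(.545,.15),(.545,.06),(.59,.045),(.615,.043),(.588,.032)):
    print(d,z,[arm.solve_ik(W(d,e,z),tilt(a,-1)) for a in(45,)])
print(arm.solve_ik(W(.55,e,.2),down(93.95)),arm.solve_ik(W(.545,e,.1),tilt(45,-1)),arm.solve_ik(W(.545,e,.1),tilt(50,-1)))
```

```text
0.5 0.2 [array([-38.6238,   9.2441, 130.9918,  83.7943,  28.7642, -25.9377])]
0.52 0.15 [array([-35.7265,  19.2085, 133.3014, 109.1065,  28.5401, -51.9148])]
0.545 0.15 [array([-32.5771,  20.0585, 130.3254, 108.9538,  26.4233, -48.6245])]
0.545 0.06 [array([-32.5771,  37.4155, 135.6247, 138.657 ,  39.5788, -83.5003])]
0.59 0.045 [array([-27.9471,  39.1232, 129.8721, 140.5659,  36.0308, -80.1264])]
0.615 0.043 [array([-25.8253,  39.155 , 126.4927, 140.0563,  33.1568, -76.9929])]
0.588 0.032 [array([-28.1292,  41.4528, 130.4742, 142.7525,  38.3496, -83.0959])]
[-15.0166  22.1543  84.0994  -0.      73.7464 -18.9666] [-32.5771  29.3435 133.6479 128.6452  32.6067 -71.1498] [-29.8618  25.4676 129.0727 113.1454  22.8923 -52.0524]
```

Run:
```python
from h import *
e=SE+.06
arm.grip(.047);print("w",arm.current_width(),arm.current_t())
arm.move_l(W(.584,e,.13),feed=.25)
arm.grip(0.);print(arm.current_t())
arm.move_to(W(.52,e,.14),tilt(45,-1));print(arm.current_t())
arm.move_l(W(.545,e,.06),feed=.2)
print("w",arm.current_width(),arm.current_t(),arm.current_force(),arm.current_ee_pos())
im=arm.snapshot("side")[:,:,::-1];crop(im,250,100,430,250,4,"pics/k1.png")
im=arm.snapshot("top")[:,:,::-1];crop(im,290,130,430,230,5,"pics/k2.png")
P=W(.545,e,.06)
for name,q in(("H1",P-.0355*tilt(45)[:,2]),("H2",P+[0,0,.0355])): print(name,(proj("side",[q])-[250,100])*4)
```

```text
w 0.04660405842179724 21.9
23.3917
25.1917
w 0.0003982766465647201 25.8583 [ 0.0804  0.4608 -0.0265] [ 0.5524 -0.0878  0.0602]
H1 [[357.3374 418.4709]]
H2 [[382.6253 396.047 ]]
```

View pics/k1.png

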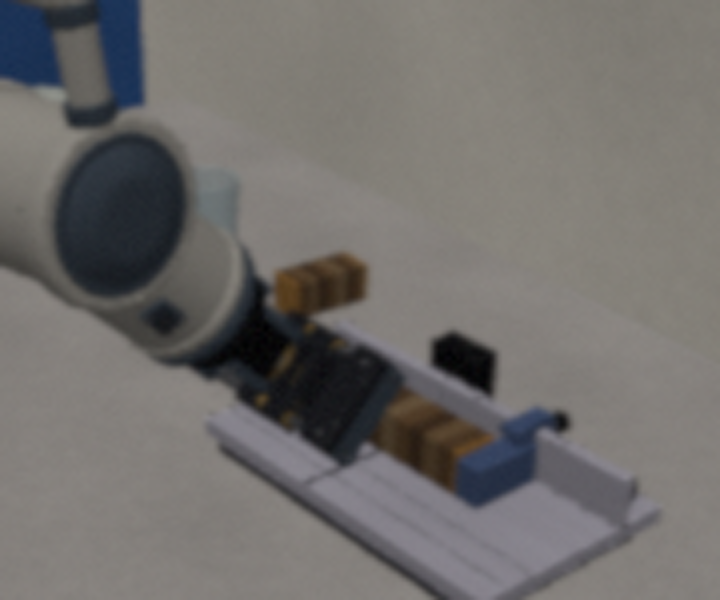

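View pics/k2.png

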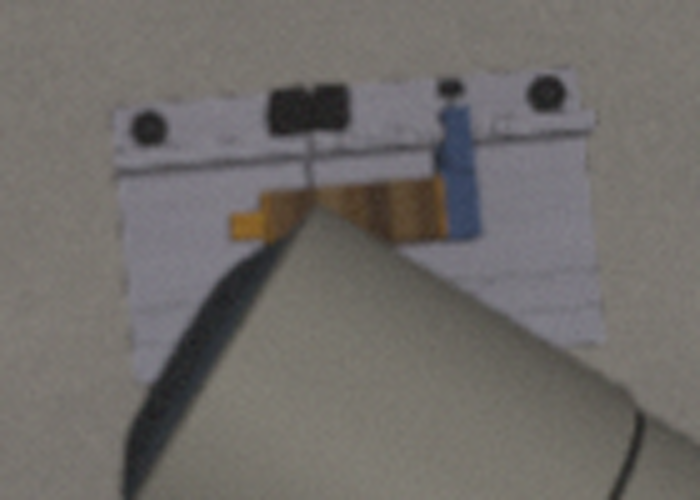

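Run:
```python
from h import *
R=tilt(45,-1);P=W(.545,SE+.06,.06)
for name,q in(("H1",P-.0355*R[:,2]),("H2",P+[0,0,.0355])):
    for x in(-.038,.038): print(name,x,(proj("side",[q+R@[x,.089,-.079],q+R@[x,.089,-.105],q+R@[x,-.089,-.079]])-[250,100])*4)
```

```text
H1 -0.038 [[353.4458 473.5795]
 [333.1331 459.6614]
 [197.779  373.7099]]
H1 0.038 [[415.4703 379.4683]
 [396.3407 363.7862]
 [253.1999 289.8223]]
H2 -0.038 [[381.7034 448.1312]
 [362.0762 433.8441]
 [224.0557 351.6676]]
H2 0.038 [[443.2395 354.7491]
 [424.7767 338.7255]
 [279.0866 268.3599]]
```

Body corners at (345,462) and (402,378) fit a tool-length error, i.e. an offset along the tool axis. The bar is butted against the stop with the tab past the slot. Now I'll push it home.

```bash
cat >> h.py <<'E'
def rep(d,e,z): return W(d,e,z)-0.0355*(-tilt(45)[:,2])
def rd():
    f=arm.current_force(); return np.array([f@ex,f@ey,f[2]])
E
python3 - <<'E'
from h import *
e=SE+.06;z=.067
arm.move_l(rep(.545,e,z),feed=.2); f0=rd()
print(f0,arm.current_t())
arm.move_l(rep(.583,e,z),feed=.05); f=rd()-f0;print(f,arm.current_t())
d=.583
while d<.596 and np.abs(f).max()<8:
    d+=.0008; arm.move_l(rep(d,e,z),feed=.04); f=rd()-f0
    print(round(d,4),f)
print(d,arm.current_t(),arm.current_ee_pos(),f0)
im=arm.snapshot("side")[:,:,::-1];crop(im,250,100,430,250,4,"pics/l1.png")
im=arm.snapshot("top")[:,:,::-1];crop(im,290,130,430,230,5,"pics/l2.png")
E
```

```text
[-0.9648  0.4165  0.48  ] 26.2667
[ 1.1935 -0.2845 -1.3669] 27.175
0.5838 [ 0.4263  0.0907 -0.2232]
0.5846 [ 0.1335 -0.8542 -0.1763]
0.5854 [ 1.4862 -0.7537  1.1652]
0.5862 [ 0.4987 -0.7744  0.0882]
0.587 [-1.3644 -0.167   0.3424]
0.5878 [-5.17   -1.0879  3.4588]
0.5886 [-12.0188  -2.2692   5.441 ]
0.5886000000000001 28.925 [ 0.6197 -0.0833  0.0415] [-0.9648  0.4165  0.48  ]
```

View pics/l1.png

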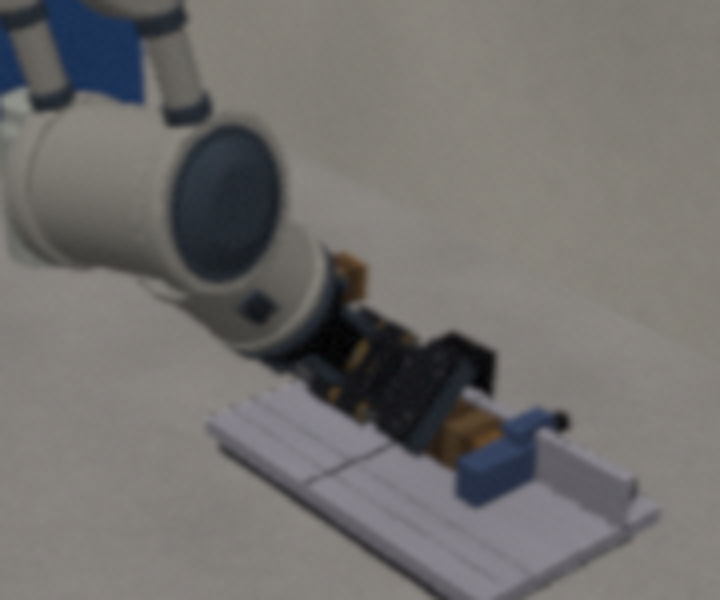

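View pics/l2.png

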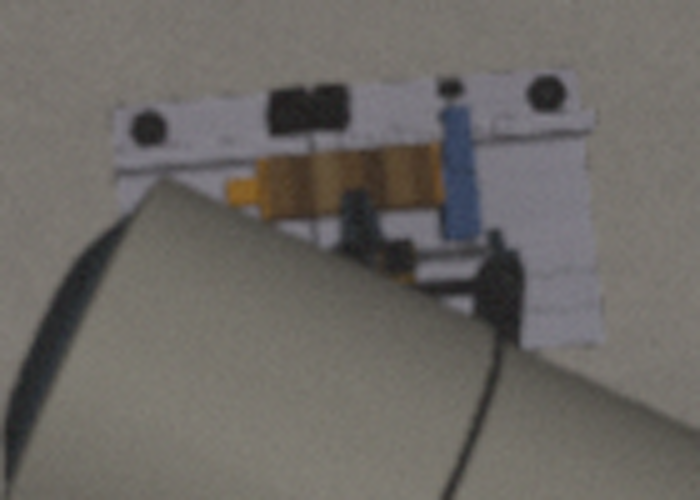

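Run:
```python
from h import *
f0=np.array([-.9648,.4165,.48])
e=SE+.06;z=.067;d=.5886
for k in range(4):
    e-=.0006; arm.move_l(rep(d,e,z),feed=.04); f=rd()-f0; print("e",round(e-SE,4),f)
    if f[1]>4: break
for k in range(14):
    dx=f[0]>-14; dz=f[2]<14
    if not(dx or dz): break
    if dx: d+=.0004
    if dz: z-=.0006
    arm.move_l(rep(d,e,z),feed=.04); f=rd()-f0; print(round(d,4),round(z,4),f)
    if np.linalg.norm(f)>28: break
print(arm.current_t(),arm.current_ee_pos())
```

```text
e 0.0594 [-9.8895  1.032   5.9024]
e 0.0588 [-9.8263  4.0894  5.7458]
0.589 0.0664 [-16.0832   3.1603  13.3014]
0.589 0.0658 [-19.5996   3.8344  20.6529]
30.025 [ 0.62   -0.0837  0.041 ]
```

Run:
```python
from h import *
f0=np.array([-.9648,.4165,.48])
arm.sleep(.4);print(rd()-f0,np.abs(arm.current_dq()).max())
im=arm.snapshot("side")[:,:,::-1];crop(im,310,160,430,240,6,"pics/m1.png")
im=arm.snapshot("top")[:,:,::-1];cv2.imwrite("pics/top9.png",im);crop(im,300,135,420,215,6,"pics/m2.png")
print(rd()-f0,arm.current_t())
# stop position before/after: blue mask left edge
for n,t in(("before",cv2.imread("pics/top0.png")),("after",im)):
    t=t.astype(int);m=(t[...,0]-t[...,2]>18);m[:150]=0;m[172:]=0;m[:,:365]=0;m[:,400:]=0
    ys,xs=np.nonzero(m);print(n,xs.min(),xs.max(),xs.mean())
```

```text
[-19.2875   4.2816  21.2977] 0.11547053149613817
[-19.8812   4.0805  20.3012] 30.525
before 378 385 381.280303030303
after 379 385 381.5833333333333
```

View pics/m1.png

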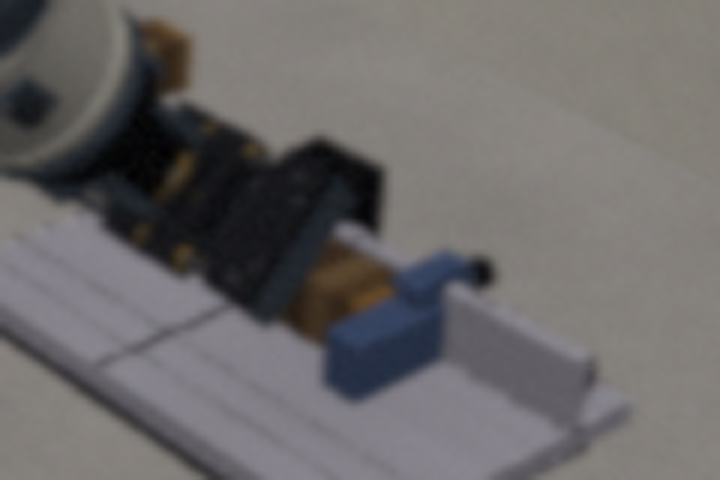

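View pics/m2.png

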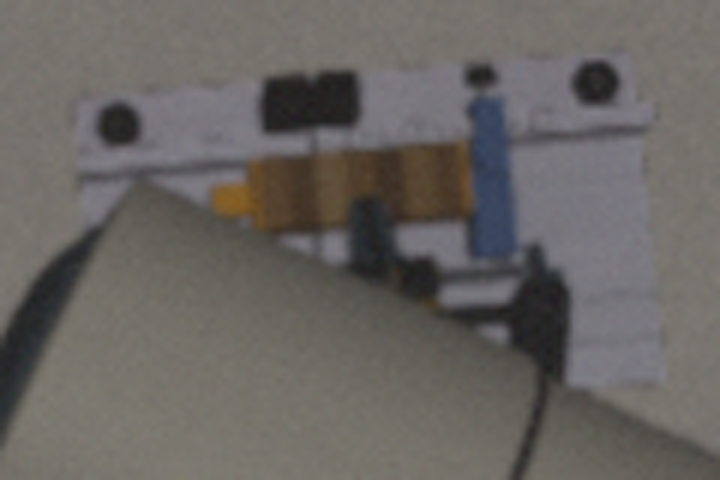

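The bar is against the fence and the stop, the tab lies past the slot at about (230,200), and the stop's right edge is still at column 385. The forces are steady, so I'm handing in.

```bash
python3 -c "
from h import *
arm.sign_off();print(arm.current_t())"
```

```text
the job is handed in; nothing more can be done
the job is handed in; nothing more can be done
```

The job is handed in at about 30.5 s, with the arm still pressing the bar onto the bed and against the fence. I took the smallest of the three tabbed bars, set it on the bed and butted its plain end on the blue stop with about 8 N. I then slid it home with the closed fingertips held at 45° on its front top edge.

**Last checks**
- **Hold:** before hand-in the force was steady at about 20 N down, 20 N into the fence and 4 N toward the stop.
- **Position:** in the top view the bar sits against both fence and stop, with the tab past the saw slot.
- **Stop block:** it did not move in the top view. Its far edge is at the same pixel column as at the start. The mean shifted 0.3 px because the bar now covers part of the near edge.
- **Other items:** I did not re-measure the saw, beaker, bottle or trimmed bar. Nothing I did was near them.

**What went wrong or disagreed**
- **First grasp:** it closed on air above the bar, because the real fingertips sit about 36 mm short of the reported TCP. I found that in the side view and confirmed it by touching the table, then corrected for it. The touch pressed with about 30 N.
- **Gap at the stop:** the pictures cannot rule out a sub-millimetre gap there. I rely on the 4 N sideways force and the earlier butting contact.

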